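Find and release the latched key of a lamp board

TASK

Before the lamp board is plugged in, all four of its push keys must be off, but one of them has been left latched down. With a fingertip touch each of the four keys lightly in turn, along the row from the robot's left to its right, without pushing any of them in, to feel which one is latched; only then press that one fully in and let go, so that it springs up like the others. Leave the things lying about where they are.

Things in the scene. Friction and masses are not known exactly. Their poses are not given: they have to be found in the camera images.
- board: Fixed wooden lamp board, 320 x 440 mm, its top 24 mm above the table, yaw within 0.3 rad. Origin on the table under its centre; x points across it away from the robot, y along it to the robot's left, z up. Four switches stand in a row at x = -35 mm, y = +87, +29, -29, -87 mm. Behind each, at x = +88 mm, is a fixed lamp, 67 mm high over the board, 42 mm wide.
- place_1 (a point): Point on the board's top under the middle of the first (leftmost) switch of the row, counting from the robot's left (board's +y end) to its right. Which of the keys a to d stands here changes.
- place_2 (a point): Point on the board's top under the middle of the second switch of the row, counting from the robot's left (board's +y end) to its right. Which of the keys a to d stands here changes.
- place_3 (a point): Point on the board's top under the middle of the third switch of the row, counting from the robot's left (board's +y end) to its right. Which of the keys a to d stands here changes.
- place_4 (a point): Point on the board's top under the middle of the fourth (rightmost) switch of the row, counting from the robot's left (board's +y end) to its right. Which of the keys a to d stands here changes.
- key_a_top (a point): Middle of the top face of key a, moves with the key. All four keys are alike: a grey square key, 26 x 26 mm, in a white stepped box (46 mm square below, 38 mm square above, upper face 22 mm above the board's top). A free key's top stands 36 mm above the board's top (60 mm above the table), a latched key's 30.5 mm. The letters tell nothing of the order along the row.
- key_b_top (a point): Middle of the top face of key b, moves with the key. All four keys are alike: a grey square key, 26 x 26 mm, in a white stepped box (46 mm square below, 38 mm square above, upper face 22 mm above the board's top). A free key's top stands 36 mm above the board's top (60 mm above the table), a latched key's 30.5 mm. The letters tell nothing of the order along the row.
- key_c_top (a point): Middle of the top face of key c, moves with the key. All four keys are alike: a grey square key, 26 x 26 mm, in a white stepped box (46 mm square below, 38 mm square above, upper face 22 mm above the board's top). A free key's top stands 36 mm above the board's top (60 mm above the table), a latched key's 30.5 mm. The letters tell nothing of the order along the row.
- key_d_top (a point): Middle of the top face of key d, moves with the key. All four keys are alike: a grey square key, 26 x 26 mm, in a white stepped box (46 mm square below, 38 mm square above, upper face 22 mm above the board's top). A free key's top stands 36 mm above the board's top (60 mm above the table), a latched key's 30.5 mm. The letters tell nothing of the order along the row.
- key_a (a joint): Travel of key a, straight down, in m: 0 = up (off), about 0.0055 = latched down (on), 0.010 = stop. A free key pushed to its stop and let go stays latched; a latched one pushed past 7.5 mm (best near the stop) springs up to 0 when let go. Pushing a free key takes 1.5 N at 0, 3 N at 5 mm, 4.5 N at the stop, plus 0.05 N per mm/s; a latched key yields under 0.5 mm below 2.5 N.
- key_b (a joint): Travel of key b, straight down, in m: 0 = up (off), about 0.0055 = latched down (on), 0.010 = stop. A free key pushed to its stop and let go stays latched; a latched one pushed past 7.5 mm (best near the stop) springs up to 0 when let go. Pushing a free key takes 1.5 N at 0, 3 N at 5 mm, 4.5 N at the stop, plus 0.05 N per mm/s; a latched key yields under 0.5 mm below 2.5 N.
- key_c (a joint): Travel of key c, straight down, in m: 0 = up (off), about 0.0055 = latched down (on), 0.010 = stop. A free key pushed to its stop and let go stays latched; a latched one pushed past 7.5 mm (best near the stop) springs up to 0 when let go. Pushing a free key takes 1.5 N at 0, 3 N at 5 mm, 4.5 N at the stop, plus 0.05 N per mm/s; a latched key yields under 0.5 mm below 2.5 N.
- key_d (a joint): Travel of key d, straight down, in m: 0 = up (off), about 0.0055 = latched down (on), 0.010 = stop. A free key pushed to its stop and let go stays latched; a latched one pushed past 7.5 mm (best near the stop) springs up to 0 when let go. Pushing a free key takes 1.5 N at 0, 3 N at 5 mm, 4.5 N at the stop, plus 0.05 N per mm/s; a latched key yields under 0.5 mm below 2.5 N.
- wire_spool: Loose bystander: copper wire on a white spool, 80 mm across, 44 mm high, standing on the table to the robot's right of the board. Origin under its centre.
- printed_ring: Loose bystander: grey printed ring, 52 mm outside, 36 mm inside, 18 mm high, lying on the board's right (-y) end. Origin under its centre.
- screwdriver: Loose bystander: screwdriver about 160 mm long and 30 mm thick at most, lying along the board's edge on the robot's side of the keys. Origin under its middle.
- cubesat: Loose bystander: 100 x 100 x 113 mm model satellite, black with aluminium rails, standing on the table to the robot's left of the board. Origin under its centre.

How it is judged:
On the way, in this order (a step that is already met when the one before it is completed fails the run):
1. the first key of the row, counted from the robot's left, is touched with the fingers (((horizontal distance between key_a_top and place_1 below 0.01 m and contact force between key_a and the fingers above 0.2 N) or (horizontal distance between key_b_top and place_1 below 0.01 m and contact force between key_b and the fingers above 0.2 N) or (horizontal distance between key_c_top and place_1 below 0.01 m and contact force between key_c and the fingers above 0.2 N) or (horizontal distance between key_d_top and place_1 below 0.01 m and contact force between key_d and the fingers above 0.2 N))), for 0.05 s.
2. the second key of the row, counted from the robot's left, is touched with the fingers (((horizontal distance between key_a_top and place_2 below 0.01 m and contact force between key_a and the fingers above 0.2 N) or (horizontal distance between key_b_top and place_2 below 0.01 m and contact force between key_b and the fingers above 0.2 N) or (horizontal distance between key_c_top and place_2 below 0.01 m and contact force between key_c and the fingers above 0.2 N) or (horizontal distance between key_d_top and place_2 below 0.01 m and contact force between key_d and the fingers above 0.2 N))), for 0.05 s.
3. the third key of the row, counted from the robot's left, is touched with the fingers (((horizontal distance between key_a_top and place_3 below 0.01 m and contact force between key_a and the fingers above 0.2 N) or (horizontal distance between key_b_top and place_3 below 0.01 m and contact force between key_b and the fingers above 0.2 N) or (horizontal distance between key_c_top and place_3 below 0.01 m and contact force between key_c and the fingers above 0.2 N) or (horizontal distance between key_d_top and place_3 below 0.01 m and contact force between key_d and the fingers above 0.2 N))), for 0.05 s.
4. the fourth key of the row, counted from the robot's left, is touched with the fingers (((horizontal distance between key_a_top and place_4 below 0.01 m and contact force between key_a and the fingers above 0.2 N) or (horizontal distance between key_b_top and place_4 below 0.01 m and contact force between key_b and the fingers above 0.2 N) or (horizontal distance between key_c_top and place_4 below 0.01 m and contact force between key_c and the fingers above 0.2 N) or (horizontal distance between key_d_top and place_4 below 0.01 m and contact force between key_d and the fingers above 0.2 N))), for 0.05 s.
5. the latched key is let go and has sprung up: all four keys are up (not already so when the fourth key is touched) (value of joint each of key_a, key_b, key_c, key_d below 0.0015 m), for 0.2 s.
At the end, for the whole second after the job is handed in: all four keys are up, each within 1.5 mm of its upper end, and the spool, ring, screwdriver and satellite are within 15 mm of where they stood (all of step 5 and distance of each of wire_spool, printed_ring, screwdriver, cubesat from where it was at the start of the episode below 0.015 m); the robot touches nothing.
It fails at once if a free key is pushed in more than 7 mm while another is still latched down ((value of joint key_a above 0.007 m and value of joint key_b above 0.004 m) or (value of joint key_a above 0.007 m and value of joint key_c above 0.004 m) or (value of joint key_a above 0.007 m and value of joint key_d above 0.004 m) or (value of joint key_b above 0.007 m and value of joint key_a above 0.004 m) or (value of joint key_b above 0.007 m and value of joint key_c above 0.004 m) or (value of joint key_b above 0.007 m and value of joint key_d above 0.004 m) or (value of joint key_c above 0.007 m and value of joint key_a above 0.004 m) or (value of joint key_c above 0.007 m and value of joint key_b above 0.004 m) or (value of joint key_c above 0.007 m and value of joint key_d above 0.004 m) or (value of joint key_d above 0.007 m and value of joint key_a above 0.004 m) or (value of joint key_d above 0.007 m and value of joint key_b above 0.004 m) or (value of joint key_d above 0.007 m and value of joint key_c above 0.004 m)).
It fails at once if a bystander (spool, ring, screwdriver, satellite) is moved or lifted by more than 15 mm (not (distance of each of wire_spool, printed_ring, screwdriver, cubesat from where it was at the start of the episode below 0.015 m)).
It also fails if it takes over 54 s, if anything falls off the work surface, if the arm or the gripper's body presses on something with over 40 N, if the wrist force passes 120 N, or if a joint passes its speed limit or range.

ROBOT

A 6-joint arm with a two-finger parallel gripper is mounted at the origin on the work surface. World frame = base frame: x ahead of the robot, y to its left, z up, the work surface at z = 0. Lengths are in m, angles in rad, forces in N, time in s.
With the tool pointing down it reaches from about 0.2 to 0.875 m from the base axis. Payload 3.4 kg.
Tool frame: the origin (TCP) lies at the very end of the fingers, on their centre line; the grasp point (between the pads) lies 19 mm behind it; x points along the fingers, z is the direction in which the jaws open and shut, and the axes are right-handed (so a half turn about x gives the same grasp; the last joint's range is limited). The gripper opens to 94 mm and grips with 3 to 60 N. Pads are 16 mm wide; open, the fingers measure 119 mm over their backs; the gripper's body (75 mm by 177 mm) begins 78 mm behind the grasp point.
Start: joints at [1.216, 0.276, 1.505, -0, 1.361, -0.121], TCP at [0.133, 0.559, 0.205] pointing down, gripper open.
Joint ranges: [-2.89, 2.89], [-0.75, 2.08], [0.22, 2.7], [-1.18, 4.32], [0.11, 2.71], [-2.7, 2.7]. Speed limits (rad/s): [2.57, 2.57, 3.14, 3.14, 3.14, 3.14].

INTERFACE

Orientations are given as a 3x3 rotation matrix whose columns are the frame's x, y, z axes.
In Python, from plant import bot gives the robot as it stands.
- The arm moves only by the shell command python3 -m pendant 'ROWS' [FORCE]. ROWS is JSON, a list that holds one entry, the list of rows, each a list of 5 numbers: the closure in counts, from 0 (fully open) to 255 (shut), then the shift along the tool's x, y, z in mm, then the turn about the tool's x in degrees. A call has 1 to 5 rows; each row shifts and turns the pose as measured when the row begins, along the tool's axes as they then stand; what a row does not reach is not made up. A row lasts 1/12 s, in which the tool goes at most 41.7 mm and 7.16 degrees, less where a joint would pass 70% of its speed; a pose out of reach is approached as far as the arm can. A call is refused whole if a number of a shift passes 41.7 or a number of a turn 7.16, either way. A call with a gripper value outside its range is refused whole. The fingers move at their own pace and stop on an object; FORCE is the grip in N (left out, the last holds). Time passes only in rows, so rows that do not move let the fingers close. It gives the time, the measured TCP pose, the force and the opening at its end, in the units of the state.
- bot.observe(): the state, without advancing time (a new reading comes with each control period).
- bot.get_image(name): name is "side" or "top" or "wrist"; returns a dict with "color" (420x560x3 uint8, red, green, blue), "camera_matrix" (3x3 intrinsics, pixels), "R" (3x3) and "t" (3): a world point X has camera coordinates R X + t; the wrist camera has in their place "hand_eye" (4x4, takes a point from camera to tool coordinates, whose origin is the TCP and whose axes are the tool frame's). Camera axes: x right, y down, z forward; pixel columns grow to the right and rows downward; lengths in m; the calibration is good to about 2 mm. A picture is of the moment at which its call begins: read the wrist's pose just before it. There is no depth.
- bot.close_job(): hands the job in, once; it reports no verdict.
The state is a dict: "time_s": time; "joints": joint angles; "qd": joint speeds; "tau": joint torques, N m; "tool_pos": TCP position; "tcp_rot": TCP orientation; "wrist_force": force on the tool from outside, world axes, zero at the start; "ft_torque": the same for the moment, N m; "width": opening from 0.0 (shut) to 1.0 (fully open).
Only numpy, scipy, OpenCV 4.12 (cv2) and the standard library are available. Lean on these libraries where they do the work, as an engineer would, in place of code of your own. Each camera call takes 0.05 s, during which the arm holds its last target.

## Working session

There is one attempt and no reset: what is moved stays moved. The work goes in short steps, Python scripts to look and compute and a shell command to move; the robot and the scene stay as the last step left them, time stands still between calls to the robot, and variables do not carry over. Pictures are saved under pics/ and viewed, and the job is handed in when it is done.

```bash
mkdir -p pics; python3 - <<'E'
from plant import bot
import cv2
s=bot.observe()
print(s)
for n in("top","side"):
    d=bot.get_image(n); cv2.imwrite(f"pics/{n}0.png",d["color"][:,:,::-1]); print(n,d["camera_matrix"],d["R"],d["t"])
E
```

```text
{'time_s': 0.0, 'joints': array([ 1.21595697e+00,  2.76593713e-01,  1.50612019e+00, -2.49997851e-05,
        1.36070084e+00, -1.21013504e-01]), 'qd': array([-1.25668078e-03, -9.65684836e-04,  1.26141134e-04,  5.30345667e-04,
       -2.03044861e-05,  1.30764943e-03]), 'tau': array([-1.70371317e-03, -4.04580975e+01, -2.37224472e+01,  7.01149623e-02,
        3.45984218e-02, -1.38433147e-04]), 'tool_pos': array([0.13305054, 0.55880845, 0.20461064]), 'tcp_rot': array([[-6.10137528e-04, -9.72788216e-01,  2.31695306e-01],
       [-1.71706738e-03,  2.31696026e-01,  9.72786720e-01],
       [-9.99998340e-01,  1.95697233e-04, -1.81170936e-03]]), 'wrist_force': array([0.16411835, 0.44461044, 0.08411275]), 'ft_torque': array([-0.0668498 ,  0.03659434,  0.00396192]), 'width': 0.9991101339865386}
top [[541.20568153   0.         282.87843815]
 [  0.         541.20568153 216.52379876]
 [  0.           0.           1.        ]] [[-0.01202699 -0.99992396  0.00272374]
 [-0.99468782  0.01168542 -0.10227215]
 [ 0.10223254 -0.0039393  -0.99475273]] [0.04271046 0.55089674 1.45142718]
side [[469.89128803   0.         270.50968825]
 [  0.         469.89128803 198.14804353]
 [  0.           0.           1.        ]] [[ 0.68213703 -0.73120345  0.00553101]
 [-0.53804879 -0.50703725 -0.67336226]
 [ 0.49516923  0.45634937 -0.73929201]] [-0.35389849  0.36796156  1.2359313 ]
```

View pics/top0.png

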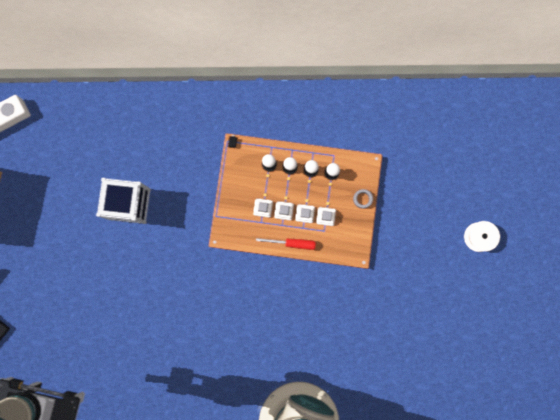

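View pics/side0.png

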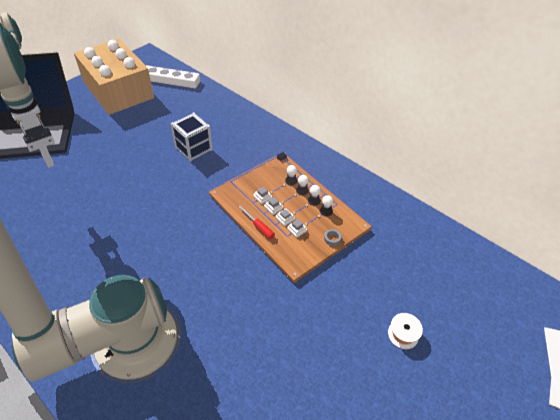

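The top view shows the board, with its four keys near (263,208), (285,211), (306,213) and (327,216). The screwdriver is at (285,242), the ring at (363,199), the spool at (482,237) and the satellite at (121,200). The arm is clear of the board.

```bash
cat > h.py <<'E'
import numpy as np,cv2
from plant import bot
def ray(d,u,v,z):
    K=np.array(d["camera_matrix"]);R=np.array(d["R"]);t=np.array(d["t"])
    r=R.T@np.linalg.solve(K,[u,v,1]); c=-R.T@t
    return c+r*(z-c[2])/r[2]
def proj(d,X):
    p=np.array(d["camera_matrix"])@(np.array(d["R"])@X+np.array(d["t"])); return p[:2]/p[2]
E
python3 - <<'E'
from h import *
d=bot.get_image("top"); im=d["color"][:,:,::-1]
for n,u,v in(("FL",227,135),("FR",382,154),("NR",369,268),("NL",210,248)): print(n,ray(d,u,v,.024).round(4))
for u,v in((263,208),(285,211),(306,213.5),(327,216)): print(ray(d,u,v,.058).round(4))
c=im[125:275,200:400]; cv2.imwrite("pics/topz.png",cv2.resize(c,None,fx=4,fy=4,interpolation=cv2.INTER_CUBIC))
d=bot.get_image("side"); im=d["color"][:,:,::-1]
c=im[150:250,230:350]; cv2.imwrite("pics/sidez.png",cv2.resize(c,None,fx=6,fy=6,interpolation=cv2.INTER_CUBIC))
E
```

```text
FL [0.7818 0.189  0.024 ]
FR [ 0.723  -0.2411  0.024 ]
NR [ 0.4085 -0.1961  0.024 ]
NL [0.4679 0.2357 0.024 ]
[0.5719 0.0893 0.058 ]
[0.5631 0.0304 0.058 ]
[ 0.5557 -0.0258  0.058 ]
[ 0.5483 -0.082   0.058 ]
```

View pics/topz.png

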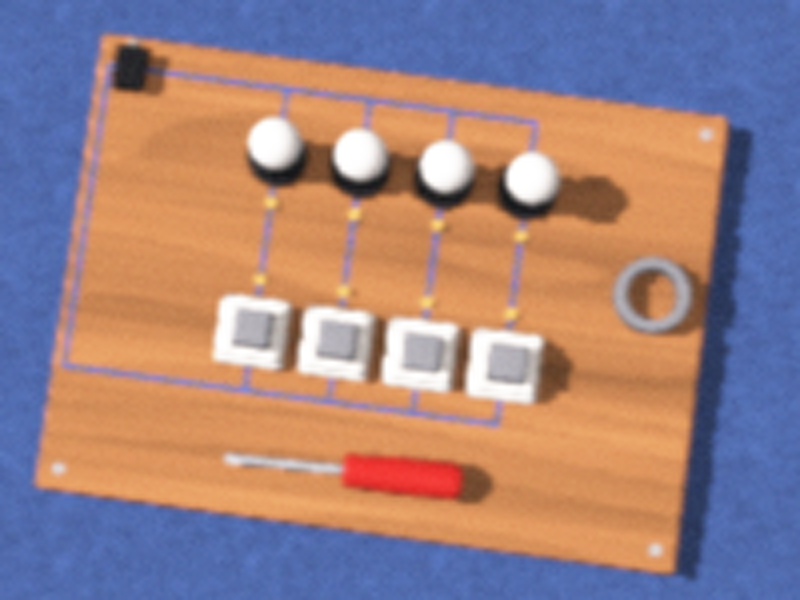

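View pics/sidez.png

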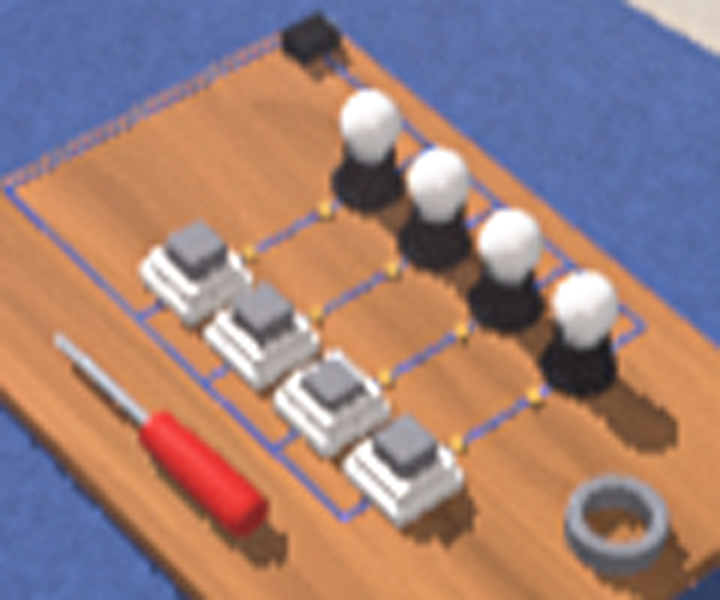

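Key 3 looks lower in the side view, but touching will decide it. I'll fit the board pose from the corners and keys.

```bash
cat >> h.py <<'E'
P0=np.array([0.,0]);YAW=0
E
python3 - <<'E'
from h import *
from scipy.optimize import least_squares
d=bot.get_image("top")
f=lambda x,y:((x+.5)/4-.5+200,(y+.5)/4-.5+125)
L=[(.16,.22,.024),(.16,-.22,.024),(-.16,-.22,.024),(-.16,.22,.024)]+[(-.035,y,z) for y,z in((.087,.06),(.029,.06),(-.029,.0575),(-.087,.06))]
U=[f(*p) for p in((103,35),(727,117),(676,574),(37,487),(254,327),(339,339),(424,350),(510,362))]
def X(p,l): c,s=np.cos(p[2]),np.sin(p[2]); return np.array([p[0]+c*l[0]-s*l[1],p[1]+s*l[0]+c*l[1],l[2]])
res=lambda p:np.concatenate([proj(d,X(p,l))-u for l,u in zip(L,U)])
r=least_squares(res,[.6,0,-.13]); p=r.x; print(p); print(r.fun.reshape(-1,2).round(2))
for l,u in zip(L[4:],U[4:]): print(X(p,l).round(4),ray(d,*u,l[2]).round(4))
s=bot.observe();R=s["tcp_rot"]
print((R.T@(X(p,L[4])+[0,0,.06]-s["tool_pos"])*1000).round(1))
E
python3 -m pendant '[[[255,0,0,0,-5.5],[255,0,0,0,0]]]' 10
```

```text
[ 0.59781837 -0.00107213 -0.14425963]
[[-0.06 -0.47]
 [ 0.85 -0.41]
 [ 0.27  0.11]
 [-0.32  0.47]
 [-0.44  0.14]
 [-0.23 -0.02]
 [-0.05  0.18]
 [-0.01 -0.08]]
[0.5757 0.0901 0.06  ] [0.5761 0.0889 0.06  ]
[0.5674 0.0327 0.06  ] [0.5673 0.032  0.06  ]
[ 0.559  -0.0247  0.0575] [ 0.5595 -0.0249  0.0575]
[ 0.5507 -0.0821  0.06  ] [ 0.5505 -0.0822  0.06  ]
[  85.3 -539.2 -353.7]
time_s: 0.42
tool_pos: [0.133, 0.5589, 0.2047]
tcp_rot: [[-0.001, -0.991, 0.134], [-0.002, 0.134, 0.991], [-1.0, 0.0, -0.002]]
wrist_force: [0.2, -0.0, 0.1]
width: 0.896
```

```bash
python3 -m pendant '[[[255,0,-31,-25,0],[255,0,-31,-25,0],[255,0,-31,-25,0],[255,0,-31,-25,0],[255,0,-31,-25,0]]]'
python3 -m pendant '[[[255,0,-31,-25,0],[255,0,-31,-25,0],[255,0,-31,-25,0],[255,0,-31,-25,0],[255,0,-31,-25,0]]]'
cat >> h.py <<'E'
K=np.array([[.5757,.0901],[.5674,.0327],[.559,-.0247],[.5507,-.0821]])
def go(i,z):
    s=bot.observe(); print("t",round(s["time_s"],2),"pos",s["tool_pos"].round(4),"F",s["wrist_force"].round(2),"w",round(s["width"],3),"tilt",s["tcp_rot"][:2,0].round(4))
    print("shift mm",(s["tcp_rot"].T@(np.r_[K[i],z]-s["tool_pos"])*1000).round(2))
E
python3 -c "
from h import *
go(0,.1)"
```

```text
time_s: 0.83
tool_pos: [0.2686, 0.4158, 0.2029]
tcp_rot: [[-0.003, -0.991, 0.132], [0.003, 0.132, 0.991], [-1.0, 0.003, 0.002]]
wrist_force: [0.6, -0.2, -0.6]
width: 0.538
time_s: 1.25
tool_pos: [0.4099, 0.2631, 0.2029]
tcp_rot: [[-0.001, -0.99, 0.142], [0.005, 0.142, 0.99], [-1.0, 0.001, 0.004]]
wrist_force: [1.4, 0.8, 0.3]
width: 0.185
t 1.25 pos [0.4099 0.2631 0.2029] F [1.4  0.84 0.28] w 0.185 tilt [-0.0005  0.0046]
shift mm [ 102.05 -188.78 -148.26]
```

```bash
python3 -m pendant '[[[255,0,-32,-25,0],[255,0,-32,-25,0],[255,0,-32,-25,0],[255,0,-32,-25,0],[255,0,-30,-24,0]]]'
python3 -m pendant '[[[255,10,0,0,0],[255,0,0,0,0]]]'
python3 -c "
from h import *
go(0,.1)"
```

```text
time_s: 1.67
tool_pos: [0.5509, 0.1109, 0.2031]
tcp_rot: [[0.002, -0.988, 0.156], [0.006, 0.156, 0.988], [-1.0, -0.001, 0.006]]
wrist_force: [0.8, 0.4, 0.4]
width: 0.008
time_s: 1.83
tool_pos: [0.557, 0.104, 0.1921]
tcp_rot: [[0.005, -0.986, 0.168], [0.003, 0.168, 0.986], [-1.0, -0.005, 0.004]]
wrist_force: [-0.4, 0.4, -0.7]
width: 0.008
t 1.83 pos [0.557  0.104  0.1921] F [-0.35  0.36 -0.68] w 0.008 tilt [0.0054 0.0031]
shift mm [ 92.11 -20.32 -10.89]
```

```bash
python3 -m pendant '[[[255,30,-20,-11,0],[255,30,0,0,0],[255,12,0,0,0],[255,0,0,0,0],[255,0,0,0,0]]]'
python3 -c "
from h import *
go(0,.075)
s=bot.observe();d=bot.get_image('wrist'); cv2.imwrite('pics/w1.png',d['color'][:,:,::-1])
d=bot.get_image('side'); cv2.imwrite('pics/s1.png',cv2.resize(d['color'][100:260,200:400,::-1],None,fx=3,fy=3))
for k in range(5):
  s=bot.observe();print(s['wrist_force'],s['tool_pos']);bot.get_image('top')
"
```

```text
time_s: 2.25
tool_pos: [0.5754, 0.0921, 0.1195]
tcp_rot: [[0.008, -0.985, 0.174], [0.005, 0.174, 0.985], [-1.0, -0.007, 0.006]]
wrist_force: [0.5, 0.7, 0.4]
width: 0.005
t 2.25 pos [0.5754 0.0921 0.1195] F [0.47 0.66 0.43] w 0.005 tilt [0.0079 0.0047]
shift mm [44.45 -0.37 -2.19]
[ 0.57885055 -1.18860499  0.51090435] [0.5760648  0.09214006 0.12041788]
[-0.61567581  0.64508478  0.12127538] [0.57664436 0.09202181 0.12090911]
[-0.5199483  -0.08999793  0.55361424] [0.57694657 0.09186791 0.12116085]
[ 0.60876244 -0.00537349 -0.57460613] [0.57703962 0.09174097 0.12113649]
[-0.24255317 -0.20142518 -0.66772463] [0.57699543 0.091678   0.12104757]
```

View pics/w1.png

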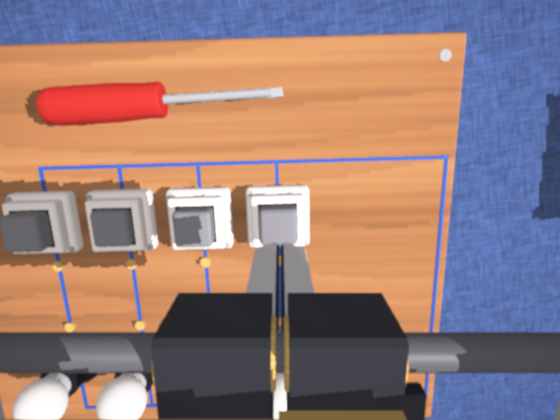

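View pics/s1.png

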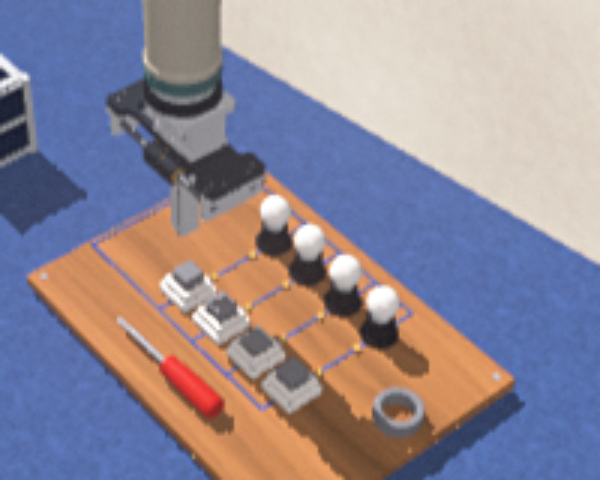

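The wrist view shows the four keys in a row at y≈220 px, from key 1 (277,222) to key 4 (28,230), with the shut fingers above key 1. The side view confirms the fingers hang over key 1, so I'll descend.

```bash
python3 -m pendant '[[[255,20,1,-2,0],[255,20,0,0,0],[255,10,0,0,0],[255,0,0,0,0],[255,0,0,0,0]]]'
cat >> h.py <<'E'
def feel(i,z,n=12):
    F=[]
    for k in range(n):
        F.append(bot.observe()["wrist_force"]);bot.get_image("top")
    F=np.array(F); print("meanF",F.mean(0).round(2),"se",(F.std(0)/n**.5).round(2)); go(i,z)
E
python3 -c "
from h import *
feel(0,.06)"
```

```text
time_s: 3.02
tool_pos: [0.5793, 0.0903, 0.0736]
tcp_rot: [[0.021, -0.985, 0.173], [0.005, 0.174, 0.985], [-1.0, -0.019, 0.008]]
wrist_force: [0.2, -0.6, -0.4]
width: 0.005
meanF [0.17 0.03 0.08] se [0.09 0.13 0.12]
t 3.62 pos [0.5793 0.0903 0.0736] F [ 0.22  0.08 -0.86] w 0.005 tilt [0.0211 0.0049]
shift mm [13.51  3.78 -0.96]
```

```bash
python3 -m pendant '[[[255,5,4,-1,0],[255,4,0,0,0],[255,0,0,0,0]]]'
python3 -c "
from h import *
feel(0,.06,6)"
```

```text
time_s: 3.87
tool_pos: [0.575, 0.09, 0.0638]
tcp_rot: [[0.021, -0.985, 0.174], [0.005, 0.174, 0.985], [-1.0, -0.02, 0.009]]
wrist_force: [0.6, 0.4, 0.4]
width: 0.006
meanF [ 0.01 -0.03  0.05] se [0.25 0.19 0.21]
t 4.17 pos [0.5759 0.0901 0.0649] F [-0.19 -0.39 -0.53] w 0.005 tilt [0.0231 0.0049]
shift mm [ 4.85  0.33 -0.05]
```

```bash
python3 -m pendant '[[[255,3,0,0,0],[255,1,0,0,0],[255,0,0,0,0]]]'
python3 -c "
from h import *
feel(0,.06,10)"
```

```text
time_s: 4.42
tool_pos: [0.5765, 0.0901, 0.0609]
tcp_rot: [[0.024, -0.985, 0.173], [0.005, 0.174, 0.985], [-1.0, -0.023, 0.009]]
wrist_force: [0.2, -0.0, -0.1]
width: 0.005
meanF [ 0.04 -0.19  0.31] se [0.18 0.13 0.11]
t 4.92 pos [0.5766 0.0901 0.0611] F [0.68 0.02 0.4 ] w 0.004 tilt [0.0245 0.005 ]
shift mm [ 1.11  0.88 -0.21]
```

```bash
python3 -m pendant '[[[255,1,1,0,0],[255,1,0,0,0],[255,0,0,0,0]]]'
python3 -c "
from h import *
feel(0,.06,10)"
```

```text
time_s: 5.17
tool_pos: [0.5761, 0.0903, 0.0596]
tcp_rot: [[0.026, -0.985, 0.173], [0.005, 0.174, 0.985], [-1.0, -0.025, 0.009]]
wrist_force: [-0.7, 0.2, 1.9]
width: 0.007
meanF [-0.28 -0.05  1.6 ] se [0.13 0.15 0.13]
t 5.67 pos [0.5762 0.0903 0.0596] F [-1.16 -1.33  1.33] w 0.005 tilt [0.0258 0.0049]
shift mm [-0.45  0.4  -0.26]
```

Key 1 pushes back with 1.6 N at its free height (0.0596), so it is free. On to key 2.

```bash
python3 -m pendant '[[[255,-15,0,0,0],[255,0,-1,-29,0],[255,0,-1,-29,0],[255,0,0,0,0],[255,0,0,0,0]]]'
python3 -c "
from h import *
feel(1,.065,3)"
```

```text
time_s: 6.08
tool_pos: [0.5674, 0.0322, 0.0733]
tcp_rot: [[0.025, -0.985, 0.171], [0.006, 0.171, 0.985], [-1.0, -0.024, 0.01]]
wrist_force: [0.4, -0.6, 0.6]
width: 0.006
meanF [-0.03  0.05  0.24] se [0.2  0.3  0.21]
t 6.23 pos [0.5676 0.0332 0.0733] F [ 0.5  -0.53  0.29] w 0.008 tilt [0.025  0.0055]
shift mm [ 8.27  0.32 -0.65]
```

```bash
python3 -m pendant '[[[255,6,0,-0.5,0],[255,4,0,0,0],[255,0,0,0,0]]]'
python3 -c "
from h import *
feel(1,.0595,4)"
```

```text
time_s: 6.48
tool_pos: [0.568, 0.0349, 0.0621]
tcp_rot: [[0.025, -0.986, 0.167], [0.006, 0.167, 0.986], [-1.0, -0.024, 0.01]]
wrist_force: [-0.2, 0.4, -0.6]
width: 0.005
meanF [-0.5   0.32  0.03] se [0.23 0.4  0.22]
t 6.68 pos [0.5686 0.0345 0.0631] F [-0.43  0.97 -0.21] w 0.004 tilt [0.0265 0.0061]
shift mm [ 3.55  0.94 -2.04]
```

```bash
python3 -m pendant '[[[255,2,1,-2,0],[255,1.5,0,0,0],[255,0,0,0,0]]]'
python3 -c "
from h import *
feel(1,.0595,10)"
```

```text
time_s: 6.93
tool_pos: [0.5675, 0.0327, 0.0599]
tcp_rot: [[0.027, -0.986, 0.167], [0.006, 0.167, 0.986], [-1.0, -0.026, 0.01]]
wrist_force: [-0.3, -0.5, 1.7]
width: 0.009
meanF [-0.88 -0.43  1.47] se [0.15 0.16 0.21]
t 7.43 pos [0.5676 0.0327 0.06  ] F [-0.58  1.12  1.85] w 0.006 tilt [0.0274 0.0057]
shift mm [ 0.46  0.22 -0.05]
```

Key 2 pushes back with 1.5 N at 0.060, so it is free too. On to key 3.

```bash
python3 -m pendant '[[[255,-15,0,0,0],[255,0,-1,-29,0],[255,0,0,-29,0],[255,0,0,0,0],[255,0,0,0,0]]]'
python3 -c "
from h import *
feel(2,.065,3)"
```

```text
time_s: 7.85
tool_pos: [0.5595, -0.0254, 0.0742]
tcp_rot: [[0.029, -0.986, 0.164], [0.006, 0.164, 0.986], [-1.0, -0.028, 0.011]]
wrist_force: [-0.3, 0.5, 0.5]
width: 0.006
meanF [ 0.01 -0.01  0.04] se [0.14 0.23 0.23]
t 8.0 pos [ 0.5595 -0.0243  0.0741] F [ 0.27 -0.21  0.43] w 0.005 tilt [0.0288 0.0063]
shift mm [ 9.06  0.72 -0.54]
```

```bash
python3 -m pendant '[[[255,6,1,-2,0],[255,4,0,0,0],[255,0,0,0,0]]]'
python3 -m pendant '[[[255,2,0,0,0],[255,1,0,0,0],[255,0,0,0,0]]]'
python3 -c "
from h import *
feel(2,.0595,8)"
```

```text
time_s: 8.25
tool_pos: [0.5587, -0.0241, 0.0629]
tcp_rot: [[0.029, -0.987, 0.16], [0.007, 0.16, 0.987], [-1.0, -0.027, 0.012]]
wrist_force: [-0.5, 0.1, -0.8]
width: 0.004
time_s: 8.5
tool_pos: [0.5582, -0.0228, 0.0586]
tcp_rot: [[0.027, -0.987, 0.158], [0.008, 0.159, 0.987], [-1.0, -0.026, 0.012]]
wrist_force: [0.2, 0.2, -0.0]
width: 0.007
meanF [ 0.52 -0.14  0.06] se [0.18 0.16 0.14]
t 8.9 pos [ 0.5585 -0.0232  0.0592] F [-0.04 -0.14 -0.45] w 0.004 tilt [0.0282 0.0074]
shift mm [-0.29 -0.73 -1.44]
```

There is no force at 0.0586 to 0.0592, so key 3 stands lower. I'll keep going down gently.

```bash
python3 -m pendant '[[[255,2.5,-0.7,-1.5,0],[255,1,0,0,0],[255,0,0,0,0]]]'
python3 -c "
from h import *
feel(2,.054,8)"
```

```text
time_s: 9.15
tool_pos: [0.5593, -0.025, 0.0557]
tcp_rot: [[0.029, -0.987, 0.159], [0.007, 0.159, 0.987], [-1.0, -0.027, 0.012]]
wrist_force: [-0.1, 0.2, -0.1]
width: 0.005
meanF [-0.14  0.15  0.26] se [0.13 0.23 0.22]
t 9.55 pos [ 0.5594 -0.0249  0.0559] F [ 0.14  0.22 -0.54] w -0.0 tilt [0.0292 0.0071]
shift mm [1.93 0.53 0.14]
```

```bash
python3 -m pendant '[[[255,1,0,0,0],[255,1,0,0,0],[255,0,0,0,0]]]'
python3 -c "
from h import *
feel(2,.054,10)"
```

```text
time_s: 9.8
tool_pos: [0.5598, -0.0249, 0.0544]
tcp_rot: [[0.03, -0.987, 0.159], [0.007, 0.159, 0.987], [-1.0, -0.028, 0.012]]
wrist_force: [-1.2, -0.2, 2.8]
width: 0.01
meanF [-0.92  0.03  2.53] se [0.1  0.11 0.26]
t 10.3 pos [ 0.5597 -0.0249  0.0543] F [-0.81  0.33  2.51] w 0.005 tilt [0.0299 0.007 ]
shift mm [0.29 0.74 0.1 ]
```

Key 3 pushes back with 2.5 N at 0.0543, which is the latched height. Now key 4.

```bash
python3 -m pendant '[[[255,-20,0,0,0],[255,0,0,-29,0],[255,0,0,-29,0],[255,0,0,0,0],[255,0,0,0,0]]]'
python3 -c "
from h import *
feel(3,.065,3)"
```

```text
time_s: 10.72
tool_pos: [0.5502, -0.0831, 0.0728]
tcp_rot: [[0.03, -0.987, 0.156], [0.008, 0.157, 0.988], [-1.0, -0.029, 0.012]]
wrist_force: [0.4, -0.3, 1.0]
width: 0.004
meanF [ 0.18 -0.05  0.35] se [0.3  0.11 0.24]
t 10.87 pos [ 0.5503 -0.082   0.0728] F [-0.43 -0.35 -0.22] w 0.007 tilt [0.0297 0.0076]
shift mm [ 7.79 -0.19 -0.12]
```

```bash
python3 -m pendant '[[[255,6,0,-2,0],[255,3.5,0,0,0],[255,0,0,0,0]]]'
python3 -c "
from h import *
feel(3,.0595,4)"
```

```text
time_s: 11.12
tool_pos: [0.5503, -0.0819, 0.062]
tcp_rot: [[0.029, -0.988, 0.152], [0.008, 0.152, 0.988], [-1.0, -0.028, 0.013]]
wrist_force: [0.4, 0.4, -0.4]
width: 0.006
meanF [ 0.1   0.22 -0.22] se [0.16 0.18 0.16]
t 11.32 pos [ 0.5509 -0.0823  0.0629] F [-0.08 -0.69 -0.28] w -0.001 tilt [0.0307 0.0079]
shift mm [3.43 0.31 0.16]
```

```bash
python3 -m pendant '[[[255,2,0,0,0],[255,1.5,0,0,0],[255,0,0,0,0]]]'
python3 -c "
from h import *
feel(3,.0595,10)"
```

```text
time_s: 11.57
tool_pos: [0.5514, -0.0822, 0.0598]
tcp_rot: [[0.032, -0.988, 0.152], [0.007, 0.152, 0.988], [-0.999, -0.03, 0.012]]
wrist_force: [-0.7, 0.4, 1.6]
width: 0.006
meanF [-0.55  0.15  1.57] se [0.11 0.15 0.15]
t 12.07 pos [ 0.5514 -0.0822  0.0599] F [-0.39 -0.29  0.95] w 0.007 tilt [0.0318 0.0075]
shift mm [0.36 0.74 0.02]
```

Key 4 pushes back with 1.6 N at 0.060, so it is free. Key 3 is the latched one, so I'll go back and press it.

```bash
python3 -m pendant '[[[255,-15,0,0,0],[255,0,1,29,0],[255,0,1,29,0],[255,0,0,0,0],[255,0,0,0,0]]]'
python3 -c "
from h import *
feel(2,.051,3)"
```

```text
time_s: 12.48
tool_pos: [0.5591, -0.0243, 0.0754]
tcp_rot: [[0.033, -0.987, 0.155], [0.007, 0.155, 0.988], [-0.999, -0.032, 0.012]]
wrist_force: [0.7, -0.6, 0.3]
width: 0.003
meanF [ 0.39 -0.18  0.17] se [0.27 0.24 0.25]
t 12.63 pos [ 0.5589 -0.0254  0.0752] F [-0.24  0.02 -0.1 ] w 0.008 tilt [0.0328 0.007 ]
shift mm [24.24  0.73  0.41]
```

```bash
python3 -m pendant '[[[255,10,0,0,0],[255,8,0,0,0],[255,0,0,0,0]]]'
python3 -c "
from h import *
go(2,.050)"
```

```text
time_s: 12.88
tool_pos: [0.5595, -0.0274, 0.0556]
tcp_rot: [[0.033, -0.987, 0.159], [0.006, 0.159, 0.987], [-0.999, -0.032, 0.011]]
wrist_force: [-0.2, -0.1, 0.3]
width: 0.007
t 12.88 pos [ 0.5595 -0.0274  0.0556] F [-0.18 -0.15  0.3 ] w 0.007 tilt [0.0334 0.0061]
shift mm [5.59 1.14 2.57]
```

```bash
python3 -m pendant '[[[255,1,1,2.5,0],[255,2,0,0,0],[255,2,0,0,0],[255,1,0,0,0]]]'
python3 -c "
from h import *
go(2,.050)"
```

```text
time_s: 13.22
tool_pos: [0.5591, -0.0259, 0.0511]
tcp_rot: [[0.033, -0.986, 0.161], [0.006, 0.162, 0.987], [-0.999, -0.032, 0.012]]
wrist_force: [-2.0, 0.2, 8.6]
width: 0.005
t 13.22 pos [ 0.5591 -0.0259  0.0511] F [-2.03  0.25  8.58] w 0.005 tilt [0.0331 0.0063]
shift mm [1.1  0.35 1.12]
```

```bash
python3 -m pendant '[[[255,1.5,0,0.5,0],[255,1,0,0,0],[255,0,0,0,0]]]'
python3 -c "
from h import *
feel(2,.050,4)"
```

```text
time_s: 13.47
tool_pos: [0.559, -0.0259, 0.0516]
tcp_rot: [[0.034, -0.986, 0.161], [0.005, 0.162, 0.987], [-0.999, -0.033, 0.011]]
wrist_force: [0.5, -0.2, -0.2]
width: 0.004
meanF [-0.21 -0.2   1.54] se [0.23 0.11 0.83]
t 13.67 pos [ 0.5592 -0.0259  0.0512] F [-1.61  0.17  3.05] w 0.005 tilt [0.0339 0.0054]
shift mm [1.21 0.41 1.13]
```

```bash
python3 -m pendant '[[[255,1,0,0,0],[255,1,0,0,0],[255,1,0,0,0],[255,0,0,0,0]]]'
python3 -c "
from h import *
feel(2,.050,4)"
```

```text
time_s: 14.0
tool_pos: [0.5592, -0.0259, 0.0514]
tcp_rot: [[0.034, -0.986, 0.161], [0.005, 0.161, 0.987], [-0.999, -0.033, 0.011]]
wrist_force: [-0.6, -0.5, 1.1]
width: 0.007
meanF [-0.84 -0.33  3.36] se [0.39 0.24 0.74]
t 14.2 pos [ 0.5593 -0.0259  0.0511] F [-1.9  -0.71  4.83] w 0.005 tilt [0.0342 0.0053]
shift mm [1.14 0.54 1.08]
```

```bash
python3 -m pendant '[[[255,2.5,0,0,0]]]'; python3 -m pendant '[[[255,2.5,0,0,0]]]'
python3 -c "
from h import *
feel(2,.050,4)"
```

```text
time_s: 14.28
tool_pos: [0.5596, -0.026, 0.0506]
tcp_rot: [[0.035, -0.986, 0.161], [0.005, 0.161, 0.987], [-0.999, -0.033, 0.011]]
wrist_force: [-7.5, 1.3, 34.5]
width: 0.003
time_s: 14.37
tool_pos: [0.5595, -0.026, 0.0506]
tcp_rot: [[0.035, -0.986, 0.161], [0.005, 0.161, 0.987], [-0.999, -0.034, 0.01]]
wrist_force: [-6.9, 0.7, 26.2]
width: 0.007
meanF [-5.95  0.55 22.54] se [0.32 0.08 1.06]
t 14.57 pos [ 0.5595 -0.0259  0.0507] F [-6.44  1.02 20.52] w 0.005 tilt [0.0353 0.0048]
shift mm [0.68 0.72 1.12]
```

22 N at 0.0507 means the key is on its stop. I'll release, going straight up.

```bash
python3 -m pendant '[[[255,-20,0,0,0],[255,-35,0,0,0],[255,-35,0,0,0],[255,0,0,0,0]]]'
python3 -m pendant '[[[255,-20,35,0,0],[255,0,40,0,0],[255,0,40,0,0],[255,0,40,0,0],[255,0,0,0,0]]]'
python3 -m pendant '[[[255,0,0,40,0],[255,0,0,40,0],[255,0,0,40,0],[255,0,0,0,0]]]'
python3 -c "
from h import *
feel(2,.05,5)
for n,(a,b,c,e) in dict(side=(150,250,230,350),top=(125,275,200,400)).items():
  d=bot.get_image(n); cv2.imwrite(f'pics/{n}_end.png',cv2.resize(d['color'][a:b,c:e,::-1],None,fx=4,fy=4,interpolation=cv2.INTER_CUBIC))
  cv2.imwrite(f'pics/{n}_full.png',d['color'][:,:,::-1])
"
```

```text
time_s: 14.9
tool_pos: [0.5545, -0.026, 0.1414]
tcp_rot: [[0.029, -0.987, 0.161], [0.006, 0.161, 0.987], [-1.0, -0.028, 0.011]]
wrist_force: [2.0, -0.6, 0.0]
width: 0.002
time_s: 15.32
tool_pos: [0.3975, -0.0007, 0.1506]
tcp_rot: [[0.023, -0.987, 0.162], [0.007, 0.162, 0.987], [-1.0, -0.022, 0.011]]
wrist_force: [0.1, 0.7, -0.9]
width: 0.004
time_s: 15.65
tool_pos: [0.4148, 0.118, 0.1489]
tcp_rot: [[0.022, -0.984, 0.174], [0.006, 0.175, 0.985], [-1.0, -0.021, 0.01]]
wrist_force: [-0.1, 0.3, -0.2]
width: 0.004
meanF [-0.03 -0.32 -0.  ] se [0.31 0.16 0.1 ]
t 15.9 pos [0.4138 0.1114 0.149 ] F [ 0.88  0.06 -0.48] w 0.005 tilt [0.0204 0.0017]
shift mm [ 101.67 -165.33 -108.28]
```

View pics/side_end.png

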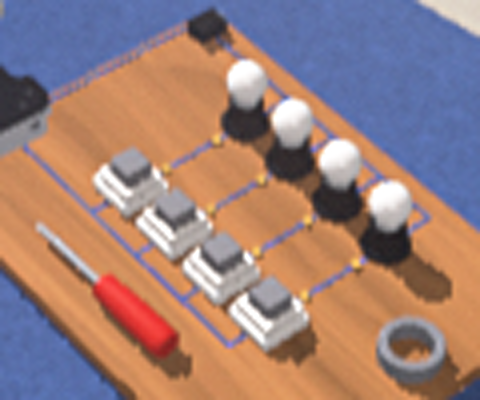

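View pics/top_full.png

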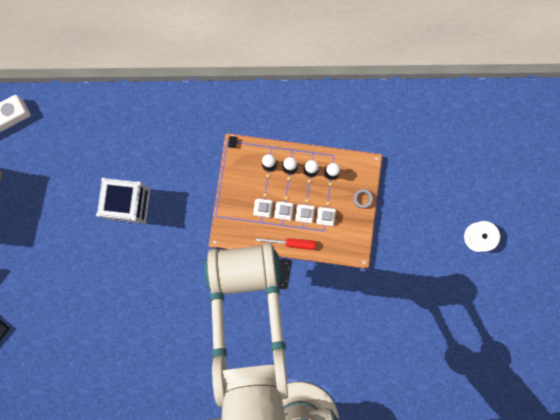

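In the side view the key tops are evenly spaced at (132,160), (177,203), (223,247) and (270,293), and key 3 stands as high as the others. The bystanders are where they were, and the arm is clear of everything.

```bash
python3 -c "
from plant import bot
print(bot.close_job(), bot.observe()['time_s'])"
```

```text
the job is handed in; nothing more can be done
the job is handed in; nothing more can be done
```

The third key from the left was the latched one. I pressed it fully in, it sprang up, and the job is handed in at about 16 s of the 54 s allowed; no verdict is reported.

- **Touching:** I touched the keys lightly from left to right with the shut fingertips. Keys 1, 2 and 4 pushed back with about 1.5–1.6 N at z ≈ 60 mm, so they were free. Key 3 gave nothing until z ≈ 54.4 mm, then 2.5 N, so it was latched.
- **Pressing:** I pressed key 3 to its stop, at about 22 N steady with a peak near 35 N, and let go straight up. My first pushes on it gave uneven readings of 0 to 9 N, so I pushed further until the stop was clear. The TCP read 50.7 mm at the stop, about 0.7 mm above the 50 mm I expected. I put this down to the fingers' slight tilt (0.035 rad).
- **Last checks:** All four key tops look equally high in the side view. The spool, ring, screwdriver and satellite are where they stood in the top view. The arm is clear, with the mean wrist force near zero. I judged key heights and bystander positions by eye at the end, not by a new measurement.

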